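# Nudge the two sauce dishes into their wells in the bento tray

## Robot

A 6-joint arm with a two-finger parallel gripper is mounted at the origin on the work surface. World frame = base frame: x ahead of the robot, y to its left, z up, the work surface at z = 0. Lengths are in m, angles in degrees, forces in N, time in s.
With the tool pointing down it reaches from about 0.375 to 0.9 m from the base axis. Payload 3.1 kg.
Tool frame: the origin (TCP) lies on the centre line of the jaws, within the pads' length; the fingertips stand 25 mm ahead of it and the grasp point (between the pads) lies 6 mm ahead of it; z points along the fingers, y is the line along which they close (so a half turn about z gives the same grasp; the last joint's range is limited). The gripper opens to 87 mm and grips with 3 to 60 N. Pads are 19 mm wide; open, the fingers measure 117 mm over their backs; the gripper's body (75 mm by 190 mm) begins 51 mm behind the grasp point.
Start: joints at [-87.061, 30.224, 82.088, -0, 67.689, -10.227], TCP at [0.142, -0.609, 0.248] pointing down, gripper open.
Joint ranges: [-176.69, 176.69], [-43.24, 126.21], [12.49, 139.97], [-82, 262], [0, 151.66], [-163.58, 163.58]. Speed limits (degrees/s): [159.86, 159.86, 180, 180, 180, 180].

## Interface

Orientations are given as a 3x3 rotation matrix whose columns are the frame's x, y, z axes.
In Python, from rig import * gives the robot as it stands.
- The arm moves only by the tool step_arm, never from a script. Its argument "steps" is a list of rows, each a list of 7 numbers: the shift along the tool's x, y, z normalised to -1 to 1, where 1 is 0.3 m, then the turn, a rotation vector about the tool's x, y, z normalised to -1 to 1, where 1 is 45 degrees, then the gripper's target within -1 to 1 (shut at 1, half-way at 0, fully open at -1). A call has 1 to 8 rows; each row is the pose to reach, as a shift and turn from the pose commanded when the call began, along the tool's axes at that moment; what a row does not reach only later rows make up. A row lasts 1/12 s, in which the tool goes at most 41.7 mm and 7.16 degrees, less where a joint would pass 70% of its speed; a pose out of reach is approached as far as the arm can. A call with a number of a shift or a turn outside -1 to 1 is refused whole. A call with a gripper value outside its range is refused whole. The fingers move at their own pace and stop on an object; the grip force is fixed at half the most. Time passes only in rows, so rows that repeat a pose let the fingers close. It gives the time, the measured TCP pose, the force, the opening and the grip force at its end, in the units of the state.
- read_state(): the state, without advancing time (a new reading comes with each control period).
- capture(name): name is "side" or "top" or "wrist"; returns a dict with "image" (480x640x3 uint8, red, green, blue), "vertical_fov" (degrees; the focal length in pixels is half the picture's height over the tangent of half this angle, whatever the lens; pixels are square), "cx", "cy" (the principal point, pixels), "k1" (the pictures are not rectified: a ray, as slopes to the right and down, at radius r is drawn at 1 + k1 r^2 times it, then the intrinsics apply), "world_from_camera" (4x4, takes a point from camera to world coordinates); the wrist camera has in their place "T_tool_cam" (4x4, takes a point from camera to tool coordinates, whose origin is the TCP and whose axes are the flange's). Camera axes: x right, y down, z forward; pixel columns grow to the right and rows downward; lengths in m; the calibration is good to about 2 mm. A picture is of the moment at which its call begins: read the wrist's pose just before it. There is no depth.
- hand_in(): hands the job in; it is judged then, once.
The state is a dict: "time_s": time; "joint_positions": joint angles; "qvel": joint speeds; "tau": joint torques, N m; "position": TCP position; "tcp_rot": TCP orientation; "force": force on the tool from outside, world axes, zero at the start; "moment": the same for the moment, N m; "opening": opening from 0.0 (shut) to 1.0 (fully open); "grasp_force": force on a finger pad.
Only numpy, scipy, OpenCV 4.12 (cv2) and the standard library are available. Lean on these libraries where they do the work, as an engineer would, in place of code of your own. Each camera call takes 0.05 s, during which the arm holds its last target. There are 200 camera calls.

## Task

Two flat white lidded sauce dishes, one wide and one small, lie loose on the top face (the deck) of the black bento tray. With the fingertips, push each dish across the deck until it drops over the edge into the round well of its own size (wide dish in the wide well, small dish in the small well) and lies level, flush with the deck. Only push or press the dishes: never pinch, squeeze or lift them, and leave the two little pots in the tray and everything else on the counter where they stand.

Things in the scene. Friction and masses are not known exactly. Their poses are not given: they have to be found in the camera images.
- tray: black slab fixed to the counter, 220 (its x) by 360 (y) by 20 mm high, no rim; origin: centre of underside, z up, deck at z = 20 mm. Recesses 12 mm deep, vertical walls: wide round well at y = +110, small one at y = -110 mm (x = 0); four of 34 (x) by 80 (y) mm centred at x = +-83, y = +-110. The dishes start mid-deck, one near x = -40, the other near x = +40, either way round
- well_wide (a point): centre of the mouth of the wide round well, level with the deck; well diameter 68 mm, depth 12 mm; axes as the tray's
- well_small (a point): centre of the mouth of the small round well, level with the deck; well diameter 52 mm, depth 12 mm; axes as the tray's
- dish_wide: wide flat white disc-shaped lidded dish, 64 mm diameter, 12 mm high, about 90 g, loose on the deck; origin at the centre of its underside, z up (in its well the origin is 12 mm below the deck and its top is level with the deck); slides with ordinary friction
- dish_small: small flat white disc-shaped lidded dish, 48 mm diameter, 12 mm high, about 60 g, loose on the deck; origin at the centre of its underside, z up (in its well its top is level with the deck); slides with ordinary friction
- pot_a: little amber jar with white cap, 26 mm diameter, 42 mm high, loose, standing in the tray's rectangular recess at +x, +y (its top is 30 mm above the deck); origin at its foot; leave alone
- pot_b: little green jar with white cap, 26 mm diameter, 42 mm high, loose, standing in the tray's rectangular recess at -x, -y (its top is 30 mm above the deck); origin at its foot; leave alone
- tumbler: steel cup, 68 mm across, 85 mm high, standing on the counter beyond the tray's +y end; origin at its foot; leave alone
- sauce_bottle: amber bottle, 50 mm diameter, 140 mm high, standing on the counter beyond the tray's -y end; origin at its foot; leave alone
- jar: low glass jar with steel cap, 54 mm diameter, 50 mm high, on the counter just beyond the tray's +x side; origin at its foot; leave alone
- spoon: steel spoon lying on the counter to the robot's right, clear of the tray; origin near its middle; leave alone
Things that resemble listed ones, but are neither listed nor needed, are in the scene too. Leave any brown look-alike of the dish_small alone. What is shaped like the dish_wide but green is not meant.

How it is judged (in metres and radians):
At the end, for the whole second after the job is handed in: Each dish lies at rest in the round well of its own size: centre within 4 mm of the well's axis, underside 9.5 to 14.5 mm below the deck (flush), tilted less than 0.05 rad (horizontal distance between dish_wide and well_wide below 0.004 m and z of dish_wide in the frame of well_wide between -0.0145 and -0.0095 m and angle between each of dish_wide, dish_small's own z axis and vertical below 0.05 rad and linear speed of each of dish_wide, dish_small below 0.01 m/s and horizontal distance between dish_small and well_small below 0.004 m and z of dish_small in the frame of well_small between -0.0145 and -0.0095 m); the robot touches nothing.
It fails at once if a dish is lifted more than 6 mm above the deck (z of any of dish_wide, dish_small in the frame of tray above 0.026 m).
It fails at once if a dish is tipped by more than 0.6 rad (angle between any of dish_wide, dish_small's own z axis and vertical above 0.6 rad).
It fails at once if a dish is pinched or squeezed: more than 30 N between it and the fingers (contact force between the fingers and dish_wide above 30 N or contact force between the fingers and dish_small above 30 N).
It fails at once if a pot, tumbler, bottle, jar or spoon is moved by more than 20 mm (distance of any of pot_a, pot_b, tumbler, sauce_bottle, jar, spoon from where it was at the start of the episode above 0.02 m).
It also fails if it takes over 51 s, if anything falls off the work surface, if the arm or the gripper's body presses on something with over 40 N, if the wrist force passes 120 N, or if a joint passes its speed limit or range.

## Working session

There is one attempt and no reset: what is moved stays moved. The work goes in short steps, Python scripts to look and compute and a tool call to move; the robot and the scene stay as the last step left them, time stands still between calls to the robot, and variables do not carry over. Pictures are saved under pics/ and viewed, at most 10 in all, crops included, and the job is handed in when it is done.

Besides the shell and the picture viewer there is one more tool, called by a JSON object that holds its "fn" and its "kwargs". step_arm: Moves the arm, as the interface text tells. Scaled input: -1 to 1 covers 0.3 m each way for a shift and 45 degrees each way for a turn. Its arguments: {"type":"object","properties":{"steps":{"type":"array"}},"required":["steps"]}

```bash
mkdir -p pics; cat > h.py <<'E'
from rig import *
import numpy as np, cv2
def cap(n):
    s=read_state(); c=capture(n)
    if n=='wrist':
        T=np.eye(4);T[:3,:3]=np.array(s['tcp_rot']).reshape(3,3);T[:3,3]=s['position']
        c['W']=T@np.array(c['T_tool_cam'])
    else: c['W']=np.array(c['world_from_camera'])
    c['f']=240/np.tan(np.radians(c['vertical_fov']/2)); return c
def ray(c,u,v):
    d=np.array([(u-c['cx'])/c['f'],(v-c['cy'])/c['f']]); p=d.copy()
    for _ in range(20): p=d/(1+c['k1']*(p@p))
    return c['W'][:3,3], c['W'][:3,:3]@np.array([p[0],p[1],1])
def onz(c,u,v,z):
    o,d=ray(c,u,v); return o+d*(z-o[2])/d[2]
def proj(c,P):
    q=np.linalg.inv(c['W'])@np.append(P,1); p=q[:2]/q[2]; p=p*(1+c['k1']*(p@p))
    return p*c['f']+[c['cx'],c['cy']]
def tri(c1,p1,c2,p2):
    A=0;b=0
    for c,p in((c1,p1),(c2,p2)):
        o,d=ray(c,*p);d=d/np.linalg.norm(d);M=np.eye(3)-np.outer(d,d);A=A+M;b=b+M@o
    return np.linalg.solve(A,b)
def save(c,n): cv2.imwrite('pics/'+n+'.png',c['image'][:,:,::-1])
E
python3 - <<'E'
from h import *
import pickle
for n in('top','side'):
    c=cap(n);save(c,n+'0');pickle.dump(c,open(n+'.pkl','wb'));print(n,c['W'].round(3).tolist(),c['f'],c['k1'])
s=read_state();print(s['time_s'],np.round(s['tcp_rot'],3).tolist())
E
```

```text
top [[0.021, -0.997, 0.079, 0.45], [-1.0, -0.022, -0.004, -0.057], [0.006, -0.079, -0.997, 0.974], [0.0, 0.0, 0.0, 1.0]] 464.8853613408908 0.02873647261188645
side [[0.955, -0.217, 0.204, 0.34], [-0.298, -0.709, 0.639, -0.637], [0.006, -0.671, -0.741, 0.729], [0.0, 0.0, 0.0, 1.0]] 461.27785984255536 -0.050581196536120275
0.1 [[0.974, 0.228, -0.0], [0.228, -0.974, 0.002], [0.0, -0.002, -1.0]]
```

View pics/top0.png

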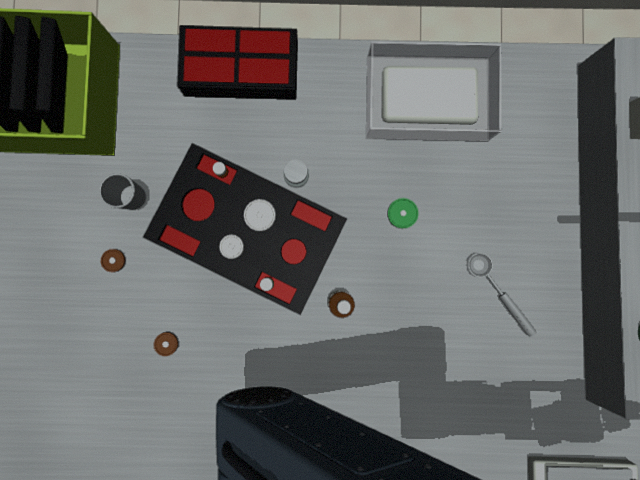

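View pics/side0.png

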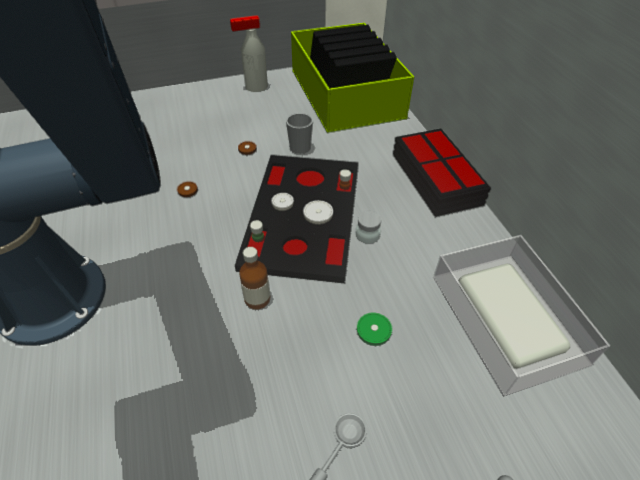

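The top view shows the wide white dish at (260,214) and the small one at (231,246). The wide well is at (198,205) and the small well at (294,251). The pots are at (219,168) and (266,285), the tumbler at (118,190) and the bottle at (341,303). The look-alikes are the brown discs at (113,260) and (166,343) and the green one at (403,213), all off the tray. Only the white pair on the deck fits the description.

```bash
cat > seg.py <<'E'
from h import *
def blobs(c,kind):
    h=cv2.cvtColor(c['image'],cv2.COLOR_RGB2HSV);H,S,V=cv2.split(h)
    m={'white':(S<50)&(V>185),'red':((H<8)|(H>172))&(S>150)&(V>60),'black':(V<60)}[kind].astype(np.uint8)
    n,l,st,ce=cv2.connectedComponentsWithStats(m)
    return [(i,st[i],ce[i],l) for i in range(1,n) if st[i][4]>80]
E
python3 - <<'E'
from seg import *
import pickle
from scipy.optimize import least_squares
C={n:pickle.load(open(n+'.pkl','rb')) for n in('top','side')}
B={}
for n,box in(('top',(140,130,350,320)),('side',(235,150,385,310))):
  for k in('white','red'):
    for i,s,ce,l in blobs(C[n],k):
        if box[0]<ce[0]<box[2] and box[1]<ce[1]<box[3]: print(n,k,ce.round(1),s)
# tray fit: red floors z=.008, project model floor centroids
E
python3 - <<'E'
import cv2
a=cv2.imread('pics/top0.png')[140:320,90:360];b=cv2.imread('pics/side0.png')[150:290,225:395]
cv2.imwrite('pics/crop.png',cv2.vconcat([cv2.resize(a,(540,360)),cv2.resize(b,(540,240))]))
E
```

```text
top red [215.1 169.5] [197 155  40  30 415]
top red [198.2 204.5] [183 189  32  32 807]
top red [310.9 215.4] [291 201  41  30 627]
top red [179.7 240.1] [160 225  40  31 635]
top red [293.3 251.1] [281 239  26  25 499]
top red [278.4 288.7] [255 272  42  32 499]
side white [282.1 200. ] [272 194  21  13 201]
side white [317.6 210.8] [304 202  28  19 402]
side white [249.4 251.6] [244 247  12  10  95]
side red [275.6 175.2] [267 166  18  20 255]
side red [309.7 178.2] [296 171  28  16 343]
side red [344.6 184.7] [336 173  17  19 109]
side red [256.9 243.7] [247 231  20  26 158]
side red [294.7 246.7] [283 239  25  16 309]
side red [334.7 251.2] [325 238  20  28 440]
```

View pics/crop.png

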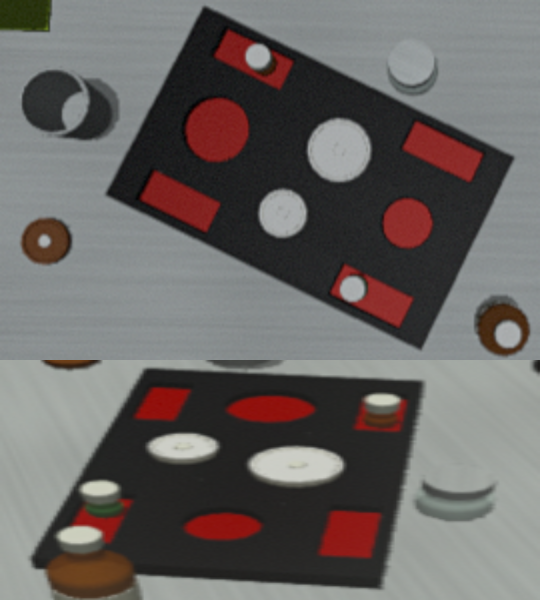

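The crop confirms both white dishes on the deck, with the red-floored wells empty.

```bash
python3 - <<'E'
from seg import *
import pickle
t,s=[pickle.load(open(n+'.pkl','rb')) for n in('top','side')]
g=t['image'].astype(int)
m=((g.min(2)>125)).astype(np.uint8); 
for nm,(x,y) in dict(wide=(260,214),small=(231,246)).items():
    w=np.zeros_like(m);cv2.circle(w,(x,y),22,1,-1);n,l,st,ce=cv2.connectedComponentsWithStats(m*w);i=l[y,x+6]
    P=onz(t,*ce[i],.03);print(nm,ce[i].round(1),'deck top',P.round(4),'diam px',2*np.sqrt(st[i][4]/np.pi),'mm',2*np.sqrt(st[i][4]/np.pi)/t['f']*.945)
print('tri wide/small',tri(t,(259.5,214.5),s,(317.6,210.8)).round(4),tri(t,(231,246),s,(282.1,200)).round(4))
print('tri wells',tri(t,(198.2,204.5),s,(309.7,178.2)).round(4),tri(t,(293.3,251.1),s,(294.7,246.7)).round(4))
W=onz(t,198.2,204.5,.01);S=onz(t,293.3,251.1,.01);d=W-S;print('wells',W.round(4),S.round(4),np.linalg.norm(d),np.degrees(np.arctan2(d[1],d[0])))
# deck corners by minAreaRect of black+red+white region
k=cv2.morphologyEx((g.max(2)<70).astype(np.uint8),cv2.MORPH_CLOSE,np.ones((9,9)))
n,l,st,ce=cv2.connectedComponentsWithStats(k);i=l[270,230]
cn=cv2.findContours((l==i).astype(np.uint8),0,2)[0][0];q=cv2.boxPoints(cv2.minAreaRect(cn));Q=np.array([onz(t,*p,.02) for p in q]);print('corners',q.round(0).tolist(),Q.round(3).tolist(),Q.mean(0),[np.linalg.norm(Q[j]-Q[j-1]).round(3) for j in range(4)])
for nm,p,z in(('tumbler',(117,192),.085),('bottle',(343,308),.14),('jar',(296,172),.05),('potA',(219,168),.05),('potB',(266,285),.05)): print(nm,onz(t,*p,z).round(3))
E
```

```text
wide [259.1 214.7] deck top [0.5579 0.0491 0.03  ] diam px 31.14817062185505 mm 0.06331673071561598
small [230.9 246.1] deck top [0.4924 0.1041 0.03  ] diam px 23.507147049675353 mm 0.04778436967313745
tri wide/small [0.5587 0.0484 0.0282] [0.4933 0.1042 0.0283]
tri wells [0.5793 0.1784 0.0101] [ 0.4866 -0.0219  0.0105]
wells [0.5786 0.1785 0.01  ] [ 0.4858 -0.0218  0.01  ] 0.22073475446570623 65.14280170096174
corners [[143.0, 237.0], [195.0, 130.0], [352.0, 208.0], [300.0, 314.0]] [[0.508, 0.286, 0.02], [0.733, 0.189, 0.02], [0.578, -0.141, 0.02], [0.358, -0.038, 0.02]] [0.54421044 0.07386582 0.02      ] [np.float64(0.358), np.float64(0.245), np.float64(0.365), np.float64(0.243)]
tumbler [0.589 0.316 0.085]
bottle [ 0.382 -0.117  0.14 ]
jar [ 0.644 -0.025  0.05 ]
potA [0.648 0.13  0.05 ]
potB [0.416 0.029 0.05 ]
```

```bash
cat > go.py <<'E'
import sys
from h import *
from scipy.spatial.transform import Rotation as R
def go(x,y,z,yaw):
    s=read_state();M=np.array(s['tcp_rot']).reshape(3,3);a=np.radians(yaw)
    T=np.array([[np.cos(a),np.sin(a),0],[np.sin(a),-np.cos(a),0],[0,0,-1]])
    print('t',s['time_s'],'pos',np.round(s['position'],4),'yaw',np.degrees(np.arctan2(M[1,0],M[0,0])).round(1),'F',np.round(s['force'],1),'open',s['opening'],'j',np.round(s['joint_positions'],0))
    print('row',(M.T@(np.array([x,y,z])-s['position'])/.3).round(3),(np.degrees(R.from_matrix(M.T@T).as_rotvec())/45).round(3))
if __name__=='__main__': go(*map(float,sys.argv[1:5]))
E
```

{"fn": "step_arm", "kwargs": {"steps": [[0.88,-0.82,0,0,0,-1,0.35],[0.88,-0.82,0,0,0,-1,0.35],[0.88,-0.82,0,0,0,-1,0.35],[0.88,-0.82,0,0,0,-1,0.35],[0.88,-0.82,0,0,0,-1,0.35],[0.88,-0.82,0,0,0,-1,0.35],[0.88,-0.82,0,0,0,-1,0.35],[0.88,-0.82,0,0,0,-1,0.35]]}}

```text
time_s: 0.77
position: [0.3286, -0.3297, 0.2474]
tcp_rot: [[0.527, 0.85, -0.0], [0.85, -0.527, 0.0], [0.0, -0.0, -1.0]]
force: [0.3, -0.2, 0.7]
opening: 0.474
grasp_force: 0.0
```

```bash
python3 go.py .55 -.0005 .2 80.9
```

```text
t 0.7667 pos [ 0.3286 -0.3297  0.2474] yaw 58.2 F [ 0.3 -0.2  0.7] open 0.4742114914064727 j [-59.  18. 104.   0.  58. -27.]
row [1.321 0.049 0.158] [-0.    -0.001 -0.504]
```

{"fn": "step_arm", "kwargs": {"steps": [[0.95,0.04,0.05,0,0,-0.5,0.35],[0.95,0.04,0.05,0,0,-0.5,0.35],[0.95,0.04,0.05,0,0,-0.5,0.35],[0.95,0.04,0.05,0,0,-0.5,0.35],[0.95,0.04,0.05,0,0,-0.5,0.35],[0.95,0.04,0.05,0,0,-0.5,0.35],[0.95,0.04,0.05,0,0,-0.5,0.35],[0.95,0.04,0.05,0,0,-0.5,0.35]]}}

```text
time_s: 1.43
position: [0.491, -0.0908, 0.2321]
tcp_rot: [[0.156, 0.988, 0.001], [0.988, -0.156, 0.002], [0.002, 0.001, -1.0]]
force: [0.5, -0.7, 0.5]
opening: 0.329
grasp_force: 0.0
```

```bash
python3 go.py .55 -.0005 .2 80.9
```

```text
t 1.4333 pos [ 0.491  -0.0908  0.2321] yaw 81.0 F [ 0.5 -0.7  0.5] open 0.3289509290727066 j [-23.  22. 101.   0.  57. -15.]
row [0.328 0.147 0.108] [ 0.001 -0.003  0.003]
```

{"fn": "step_arm", "kwargs": {"steps": [[0.33,0.15,0.1,0,0,0,0.35],[0.33,0.15,0.1,0,0,0,0.35],[0.33,0.15,0.1,0,0,0,0.35],[0.33,0.15,0.1,0,0,0,0.35],[0.33,0.15,0.1,0,0,0,0.35],[0.33,0.15,0.1,0,0,0,0.35]]}}

```text
time_s: 1.93
position: [0.5483, -0.0062, 0.2023]
tcp_rot: [[0.162, 0.987, -0.001], [0.987, -0.162, -0.0], [-0.001, -0.001, -1.0]]
force: [-0.2, 0.5, -0.5]
opening: 0.326
grasp_force: 0.0
```

```bash
python3 - <<'E'
from seg import *
from go import go
go(.55,-.0005,.0495,80.9)
c=cap('wrist')
for P in((.558,.0487,.032),(.4926,.1042,.032),(.5788,.1785,.008),(.486,-.0218,.008)): 
    p=proj(c,np.array(P));print(P,p.round(0)); cv2.drawMarker(c['image'],tuple(int(v) for v in p),(0,0,255),0,12) if abs(p).max()<2000 else 0
save(c,'w1');print(c['W'].round(3).tolist())
E
```

```text
t 1.9333 pos [ 0.5483 -0.0062  0.2023] yaw 80.7 F [-0.2  0.5 -0.5] open 0.32619955293703495 j [-12.  28.  96.  -0.  57.  -3.]
row [0.02  0.003 0.509] [-0.002  0.001 -0.005]
(0.558, 0.0487, 0.032) [318. 156.]
(0.4926, 0.1042, 0.032) [221.  96.]
(0.5788, 0.1785, 0.008) [317. -20.]
(0.486, -0.0218, 0.008) [252. 247.]
[[0.987, -0.157, -0.04, 0.56], [-0.162, -0.956, -0.246, 0.061], [-0.0, 0.249, -0.969, 0.341], [0.0, 0.0, 0.0, 1.0]]
```

View pics/w1.png

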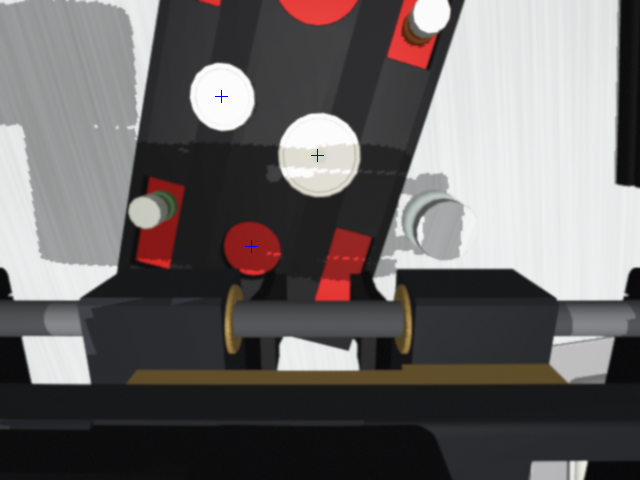

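The wrist view puts the wide dish at (319,155), the small one at (222,96) and the small well at (251,247), all on the predicted marks. I'll lower the fingers behind the wide dish.

{"fn": "step_arm", "kwargs": {"steps": [[0.02,0.003,0.13,0,0,0,0.35],[0.02,0.003,0.25,0,0,0,0.35],[0.02,0.003,0.36,0,0,0,0.35],[0.02,0.003,0.44,0,0,0,0.35],[0.02,0.003,0.48,0,0,0,0.35],[0.02,0.003,0.505,0,0,0,0.35],[0.02,0.003,0.505,0,0,0,0.35]]}}

```text
time_s: 2.57
position: [0.5499, -0.001, 0.0501]
tcp_rot: [[0.164, 0.986, -0.002], [0.986, -0.164, 0.0], [-0.0, -0.003, -1.0]]
force: [0.7, 0.5, 0.5]
opening: 0.323
grasp_force: 0.0
```

```bash
python3 go.py .5728 .1408 .0495 80.9
```

```text
t 2.5667 pos [ 0.5499 -0.001   0.0501] yaw 80.6 F [0.7 0.5 0.5] open 0.32343024223563854 j [-12.  42. 101.  -0.  37.  -2.]
row [ 0.479 -0.002  0.002] [-0.003  0.    -0.008]
```

{"fn": "step_arm", "kwargs": {"steps": [[0.03,0,0,0,0,0,0.35],[0.06,0,0,0,0,0,0.35],[0.1,0,0,0,0,0,0.35],[0.14,0,0,0,0,0,0.35],[0.18,0,0,0,0,0,0.35],[0.22,0,0,0,0,0,0.35],[0.26,0,0,0,0,0,0.35],[0.29,0,0,0,0,0,0.35]]}}

```text
time_s: 3.23
position: [0.5652, 0.0881, 0.0513]
tcp_rot: [[0.161, 0.987, 0.0], [0.987, -0.161, 0.0], [0.0, 0.0, -1.0]]
force: [-0.0, -1.2, 0.4]
opening: 0.329
grasp_force: 0.5
```

{"fn": "step_arm", "kwargs": {"steps": [[0.03,0,0,0,0,0,0.35],[0.05,0,0,0,0,0,0.35],[0.06,0,0,0,0,0,0.35],[0.06,0,0,0,0,0,0.35]]}}

```text
time_s: 3.57
position: [0.568, 0.1046, 0.0509]
tcp_rot: [[0.162, 0.987, -0.0], [0.987, -0.162, 0.0], [0.0, -0.0, -1.0]]
force: [-0.6, -0.8, 0.6]
opening: 0.324
grasp_force: 0.0
```

```bash
python3 - <<'E'
from h import *
from go import go
go(.5728,.1408,.0495,80.9)
c=cap('wrist')
for P in((.5788,.1785,.02),): 
    p=proj(c,np.array(P));print(p)
    for a in np.arange(0,6.28,.26):
        q=proj(c,np.array(P)+[.034*np.cos(a),.034*np.sin(a),0]);cv2.circle(c['image'],tuple(int(v) for v in q),1,(0,0,255),-1)
save(c,'w2')
E
```

```text
t 3.5667 pos [0.568  0.1046 0.0509] yaw 80.7 F [-0.6 -0.8  0.6] open 0.3243319996096427 j [-1. 43. 97.  0. 40.  9.]
row [ 0.122 -0.004  0.005] [-0.    -0.    -0.004]
[313.20845393 123.68964747]
```

View pics/w2.png

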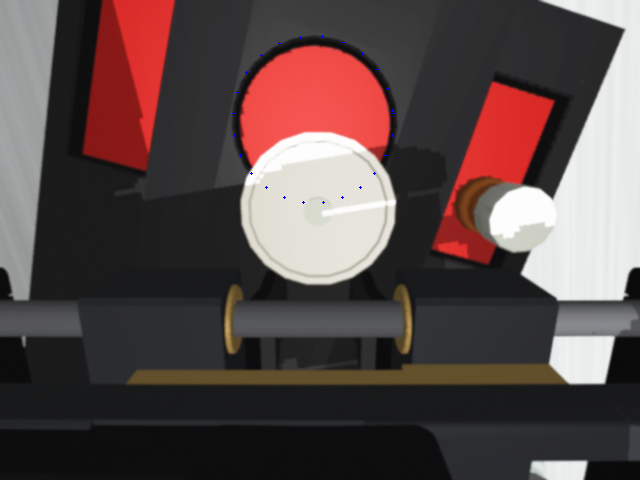

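The wide dish is centred at (318,208) and the well mouth at about (315,124). They line up, with about 36 mm left to push.

{"fn": "step_arm", "kwargs": {"steps": [[0.02,-0.003,0,0,0,0,0.35],[0.04,-0.004,0,0,0,0,0.35],[0.06,-0.004,0,0,0,0,0.35],[0.08,-0.004,0,0,0,0,0.35],[0.095,-0.004,0,0,0,0,0.35],[0.11,-0.004,0,0,0,0,0.35],[0.122,-0.004,0,0,0,0,0.35],[0.122,-0.004,0,0,0,0,0.35]]}}

```text
time_s: 4.28
position: [0.5729, 0.1411, 0.0511]
tcp_rot: [[0.161, 0.987, 0.0], [0.987, -0.161, 0.0], [0.0, 0.0, -1.0]]
force: [0.4, -0.8, 0.3]
opening: 0.324
grasp_force: 0.0
```

```bash
python3 - <<'E'
from h import *
from go import go
go(.5728,.1408,.0495,80.9)
save(cap('wrist'),'w3')
E
```

```text
t 4.2833 pos [0.5729 0.1411 0.0511] yaw 80.7 F [ 0.4 -0.8  0.3] open 0.3238628152548466 j [ 3. 44. 95.  0. 41. 12.]
row [-0.001 -0.     0.005] [ 0.    -0.    -0.004]
```

View pics/w3.png

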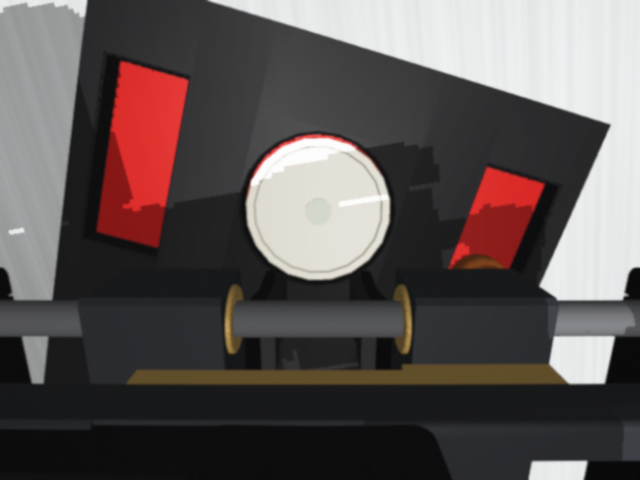

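The wide dish is about 145 px wide now, against 155 px on the deck. That matches a top at deck height, so it has dropped flush. Next is the small dish: lift, move across, and turn 6° so the tool's −x axis lies along its push line.

{"fn": "step_arm", "kwargs": {"steps": [[-0.03,0,-0.05,0,0,0,0.35],[-0.03,0,-0.15,0,0,0,0.35],[-0.03,0,-0.22,0,0,0,0.35],[-0.02,-0.1,-0.22,0,0,-0.13,0.35],[-0.015,-0.2,-0.22,0,0,-0.14,0.35],[-0.015,-0.26,-0.22,0,0,-0.14,0.35],[-0.015,-0.26,-0.22,0,0,-0.14,0.35],[-0.015,-0.26,-0.22,0,0,-0.14,0.35]]}}

```text
time_s: 5.0
position: [0.4945, 0.1485, 0.1173]
tcp_rot: [[0.052, 0.999, 0.0], [0.999, -0.052, -0.0], [-0.0, 0.0, -1.0]]
force: [1.0, -0.4, -0.3]
opening: 0.321
grasp_force: 0.0
```

```bash
python3 - <<'E'
from h import *
from go import go
go(.495,.149,.05,87)
c=cap('top');save(c,'t2')
g=c['image'].astype(int);print('well pred',proj(c,np.array([.5788,.1785,.02])),proj(c,np.array([.4926,.1042,.032])))
m=(g.min(2)>125).astype(np.uint8);n,l,st,ce=cv2.connectedComponentsWithStats(m)
for i in range(1,n):
    if 100<st[i][4]<2000 and 140<ce[i][0]<350 and 140<ce[i][1]<310: print(ce[i].round(1),st[i])
E
```

```text
t 5.0 pos [0.4945 0.1485 0.1173] yaw 87.0 F [ 1.  -0.4 -0.3] open 0.32143868442699836 j [  4.  34. 104.  -0.  42.   7.]
row [0.002 0.001 0.224] [ 0.  0. -0.]
well pred [197.04925761 203.73758043] [230.72903173 246.00076118]
[218.4 167.6] [213 162  12  12 118]
[231.5 246.5] [220 235  23  22 308]
[265.7 284.1] [260 278  12  13 126]
[343.6 306.9] [338 301  12  13 132]
```

{"fn": "step_arm", "kwargs": {"steps": [[0.002,0.002,0.1,0,0,0,0.35],[0.002,0.002,0.17,0,0,0,0.35],[0.002,0.002,0.21,0,0,0,0.35],[0.002,0.002,0.223,0,0,0,0.35],[0.002,0.002,0.223,0,0,0,0.35]]}}

```text
time_s: 5.47
position: [0.4967, 0.1486, 0.049]
tcp_rot: [[0.054, 0.999, -0.0], [0.999, -0.054, -0.0], [-0.0, -0.0, -1.0]]
force: [-0.4, -0.4, 0.9]
opening: 0.318
grasp_force: 0.0
```

{"fn": "step_arm", "kwargs": {"steps": [[-0.03,0,0,0,0,0,0.35],[-0.06,0,0,0,0,0,0.35],[-0.1,0,0,0,0,0,0.35],[-0.14,0,0,0,0,0,0.35],[-0.18,0,0,0,0,0,0.35],[-0.22,0,0,0,0,0,0.35],[-0.26,0,0,0,0,0,0.35],[-0.29,0,0,0,0,0,0.35]]}}

```text
time_s: 6.13
position: [0.491, 0.0603, 0.0503]
tcp_rot: [[0.054, 0.999, 0.0], [0.999, -0.054, -0.0], [-0.0, 0.0, -1.0]]
force: [0.7, 1.4, -0.2]
opening: 0.322
grasp_force: 0.3
```

{"fn": "step_arm", "kwargs": {"steps": [[-0.03,0,0,0,0,0,0.35],[-0.05,0,0,0,0,0,0.35],[-0.06,0,0,0,0,0,0.35],[-0.06,0,0,0,0,0,0.35]]}}

```text
time_s: 6.47
position: [0.4901, 0.0434, 0.0501]
tcp_rot: [[0.054, 0.999, -0.0], [0.999, -0.054, -0.0], [-0.0, -0.0, -1.0]]
force: [-0.6, 0.6, 0.2]
opening: 0.327
grasp_force: 0.0
```

```bash
python3 - <<'E'
from h import *
from go import go
go(.4875,.0071,.0495,87)
a=cap('top');b=cap('side')
for c in(a,b):
  for P,r in(([.4858,-.0218,.02],.026),([.5788,.1785,.02],.034)):
    for t in np.arange(0,6.28,.35):
        q=proj(c,np.array(P)+[r*np.cos(t),r*np.sin(t),0]);c['image'][int(round(q[1])),int(round(q[0]))]=(0,0,255)
A=cv2.resize(a['image'][180:300,160:320],(800,600),interpolation=0)[:, :, ::-1]
B=cv2.resize(b['image'][150:290,230:390],(640,560))[:, :, ::-1]
cv2.imwrite('pics/t3.png',cv2.resize(np.hstack([cv2.resize(A,(747,560)),B]),(800,323)))
E
```

```text
t 6.4667 pos [0.4901 0.0434 0.0501] yaw 86.9 F [-0.6  0.6  0.2] open 0.32699303692143306 j [ -8.  40. 109.  -0.  31.  -5.]
row [-0.121 -0.002  0.002] [-0.     0.    -0.002]
```

View pics/t3.png

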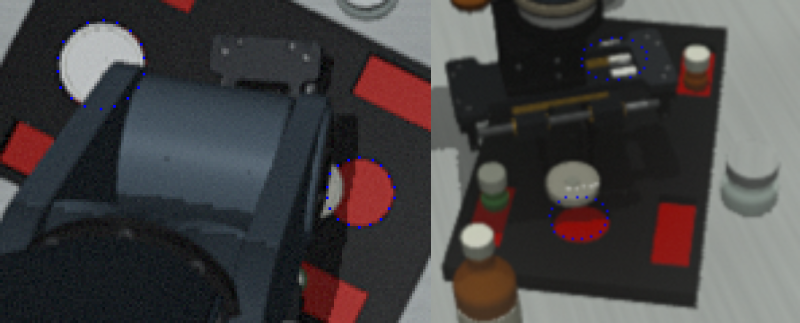

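The top view shows the wide dish filling its well circle. In the side view the small dish is at (573,184), just short of its well at (580,221). I'll measure its offset from the push line.

```bash
python3 - <<'E'
from h import *
c=cap('side');g=c['image'].astype(int)
m=((g.min(2)>110)).astype(np.uint8);n,l,st,ce=cv2.connectedComponentsWithStats(m)
print(proj(c,np.array([.4886,.0145,.032])))
for i in range(1,n):
    if 60<st[i][4]<600 and 240<ce[i][0]<330 and 190<ce[i][1]<270: print(ce[i].round(1),st[i],onz(c,*ce[i],.032),onz(c,st[i][0]+st[i][2]/2-.5,st[i][1]+st[i][3]/2,.03))
E
```

```text
[290.28337063 227.20574195]
[291.  228.2] [281 221  22  15 242] [0.48917226 0.01124281 0.032     ] [0.49048582 0.01200898 0.03      ]
[249.4 251.9] [243 247  14  11 122] [ 0.39307292 -0.02732674  0.032     ] [ 0.39302422 -0.02727389  0.03      ]
```

{"fn": "step_arm", "kwargs": {"steps": [[-0.02,-0.002,0,0,0,0,0.35],[-0.04,-0.004,0,0,0,0,0.35],[-0.06,-0.004,0,0,0,0,0.35],[-0.08,-0.004,0,0,0,0,0.35],[-0.095,-0.004,0,0,0,0,0.35],[-0.11,-0.004,0,0,0,0,0.35],[-0.121,-0.004,0,0,0,0,0.35],[-0.121,-0.004,0,0,0,0,0.35]]}}

```text
time_s: 7.28
position: [0.4871, 0.0071, 0.0502]
tcp_rot: [[0.054, 0.999, 0.0], [0.999, -0.054, -0.0], [-0.0, 0.0, -1.0]]
force: [0.5, 0.8, 0.4]
opening: 0.323
grasp_force: 0.0
```

{"fn": "step_arm", "kwargs": {"steps": [[0.03,0,0,0,0,0,0.35],[0.04,0,-0.1,0,0,0,0.35],[0.04,0,-0.22,0,0,0,0.35],[0.04,0,-0.34,0,0,0,0.35],[0.04,0,-0.46,0,0,0,0.35],[0.04,0,-0.55,0,0,0,0.35],[0.04,0,-0.55,0,0,0,0.35]]}}

```text
time_s: 7.87
position: [0.4908, 0.0204, 0.2205]
tcp_rot: [[0.052, 0.999, 0.012], [0.999, -0.052, -0.002], [-0.001, 0.012, -1.0]]
force: [1.4, 0.4, -0.7]
opening: 0.324
grasp_force: 0.0
```

{"fn": "step_arm", "kwargs": {"steps": [[-0.14,0,0,0,0,0,0.35],[-0.28,0,0,0,0,0,0.35],[-0.42,0,0,0,0,0,0.35],[-0.56,0,0,0,0,0,0.35],[-0.7,0,0,0,0,0,0.35],[-0.84,0,0,0,0,0,0.35],[-0.9,0,0,0,0,0,0.35],[-0.9,0,0,0,0,0,0.35]]}}

```text
time_s: 8.53
position: [0.4736, -0.2541, 0.2143]
tcp_rot: [[0.057, 0.998, 0.001], [0.998, -0.057, -0.002], [-0.002, 0.001, -1.0]]
force: [-1.2, 0.9, -0.0]
opening: 0.325
grasp_force: 0.0
```

```bash
python3 - <<'E'
from h import *
a=cap('top');b=cap('side');print(read_state()['position'],read_state()['force'])
for n,c in(('top',a),('side',b)):
  g=c['image'].astype(int);m=(g.min(2)>110).astype(np.uint8)
  for P,r in(([.4860,-.0218,.02],.024),([.5788,.1785,.02],.032)):
    p=proj(c,np.array(P));w=np.zeros_like(m);cv2.circle(w,tuple(int(v) for v in p),24,1,-1)
    k,l,st,ce=cv2.connectedComponentsWithStats(m*w)
    for i in range(1,k):
        if st[i][4]>60: print(n,P,p.round(1),ce[i].round(1),st[i],onz(c,*ce[i],.02).round(4))
A=cv2.resize(a['image'][150:310,145:345],(500,400))[:, :, ::-1]
B=cv2.resize(b['image'][150:290,235:355],(300,350))[:, :, ::-1]
cv2.imwrite('pics/t4.png',np.hstack([A,np.vstack([B,np.zeros((50,300,3),np.uint8)])]))
E
```

```text
[ 0.47271766 -0.24921284  0.21404939] [-1.0828266  -0.63182982 -0.6736215 ]
top [0.486, -0.0218, 0.02] [293.1 250.8] [292.4 251.1] [281 240  24  24 450] [ 0.4854 -0.0204  0.02  ]
top [0.5788, 0.1785, 0.02] [197.  203.7] [197.4 203.9] [182 189  32  31 773] [0.5784 0.1779 0.02  ]
```

View pics/t4.png

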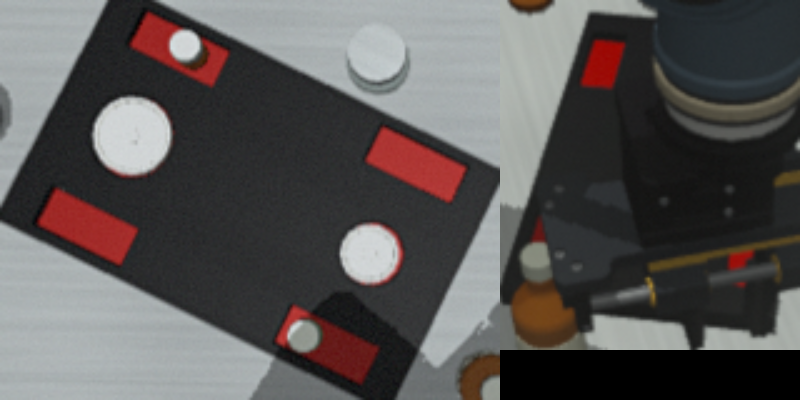

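Both dishes look seated from above. The arm blocks the side view, so I'll move it clear to check they lie level.

{"fn": "step_arm", "kwargs": {"steps": [[-0.1,-0.1,-0.1,0,0,0,0.35],[-0.2,-0.2,-0.2,0,0,0,0.35],[-0.3,-0.3,-0.2,0,0,0,0.35],[-0.4,-0.4,-0.2,0,0,0,0.35],[-0.5,-0.5,-0.2,0,0,0,0.35],[-0.6,-0.6,-0.2,0,0,0,0.35],[-0.7,-0.7,-0.2,0,0,0,0.35],[-0.8,-0.8,-0.2,0,0,0,0.35]]}}

```text
time_s: 9.3
position: [0.2373, -0.4603, 0.2747]
tcp_rot: [[0.05, 0.999, 0.0], [0.999, -0.05, 0.002], [0.002, -0.0, -1.0]]
force: [1.2, -0.5, 0.1]
opening: 0.328
grasp_force: 0.0
```

{"fn": "step_arm", "kwargs": {"steps": [[-0.1,-0.1,0,0,0,0,0.35],[-0.2,-0.2,0,0,0,0,0.35],[-0.2,-0.2,0,0,0,0,0.35],[-0.2,-0.2,0,0,0,0,0.35]]}}

```text
time_s: 9.63
position: [0.1742, -0.5182, 0.2743]
tcp_rot: [[0.055, 0.998, 0.0], [0.998, -0.055, 0.002], [0.002, 0.0, -1.0]]
force: [1.3, 0.2, -0.1]
opening: 0.325
grasp_force: 0.0
```

```bash
python3 - <<'E'
from h import *
b=cap('side');print(read_state()['position'])
cv2.imwrite('pics/s5.png',cv2.resize(b['image'][150:290,230:390],(800,600),interpolation=cv2.INTER_CUBIC)[:12*50,:,::-1])
E
```

```text
[ 0.1752703  -0.51685268  0.27429067]
```

View pics/s5.png

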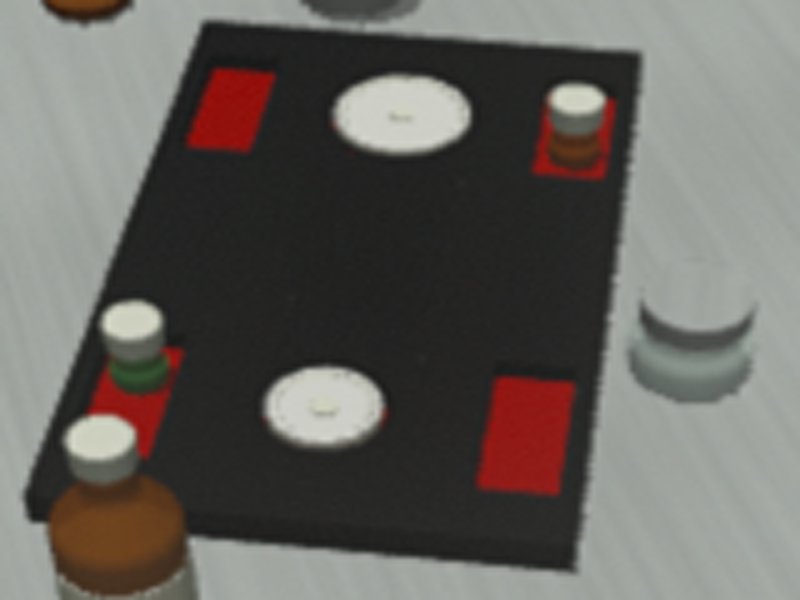

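```bash
python3 - <<'E'
from h import *
from scipy.optimize import least_squares
a=cap('top');b=cap('side')
def ell(c,P,t):
    g=c['image'].min(2);m=(g>t).astype(np.uint8)
    p=proj(c,P);w=np.zeros_like(m);cv2.circle(w,tuple(int(v) for v in p),26,1,-1)
    k,l,st,ce=cv2.connectedComponentsWithStats(m*w);i=1+np.argmax(st[1:,4])
    M=cv2.moments((l==i).astype(np.uint8),True);C=np.array([[M['mu20'],M['mu11']],[M['mu11'],M['mu02']]])/M['m00'];return ce[i],np.array([C[0,0],C[0,1],C[1,1]])
def model(c,P,R,tx,ty):
    th=np.linspace(0,2*np.pi,60,endpoint=False)
    q=np.array([proj(c,P+np.array([R*np.cos(t),R*np.sin(t),R*(tx*np.cos(t)+ty*np.sin(t))])) for t in th])
    d=q-q.mean(0);C=d.T@d/60/2;return q.mean(0),np.array([C[0,0],C[0,1],C[1,1]])
for nm,P,R in(('small',[.486,-.0215,.02],.024),('wide',[.5786,.178,.02],.032)):
    P=np.array(P);oa,ob=ell(a,P,115),ell(b,P,125)
    print(nm,'z tri',tri(a,oa[0],b,ob[0]).round(4))
    for z,tx,ty in((.02,0,0),(.026,0,.15),(.026,0,-.15),(.026,.15,0),(.026,-.15,0)):
        Q=P.copy();Q[2]=z;print((z,tx,ty),'side cov obs',ob[1].round(1),'model',model(b,Q,R,tx,ty)[1].round(1))
E
```

```text
small z tri [ 0.4864 -0.0199  0.016 ]
(0.02, 0, 0) side cov obs [33.6 -0.1 20.2] model [34.  -0.7 19. ]
(0.026, 0, 0.15) side cov obs [33.6 -0.1 20.2] model [34.4  0.3 24.2]
(0.026, 0, -0.15) side cov obs [33.6 -0.1 20.2] model [34.3 -1.7 14.4]
(0.026, 0.15, 0) side cov obs [33.6 -0.1 20.2] model [34.  -4.  20.8]
(0.026, -0.15, 0) side cov obs [33.6 -0.1 20.2] model [34.7  2.6 17.8]
wide z tri [0.5801 0.1787 0.016 ]
(0.02, 0, 0) side cov obs [45.7 -0.3 19.3] model [45.3 -0.1 18.9]
(0.026, 0, 0.15) side cov obs [45.7 -0.3 19.3] model [45.7  1.4 26. ]
(0.026, 0, -0.15) side cov obs [45.7 -0.3 19.3] model [45.6 -1.7 13. ]
(0.026, 0.15, 0) side cov obs [45.7 -0.3 19.3] model [45.6 -5.2 21.5]
(0.026, -0.15, 0) side cov obs [45.7 -0.3 19.3] model [45.7  4.9 17.5]
```

Both tops measure 12 mm lower than before (0.028 to 0.016 m, with the same calibration bias), and their outlines match level discs.

```bash
python3 -c "
from rig import *
print(hand_in())"
```

```text
the job is handed in; nothing more can be done
None
```

I pushed both dishes into their own wells and handed the job in at about 10 s; the last pictures show both flush and level with the arm clear, but the hand-in gave no verdict.

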